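# Charge the grinding jar from a drop-bottom dosing cup

### The arm

A 6-joint arm with a two-finger parallel gripper is mounted at the origin on a cart in front of the work surface, level with it; the furniture and walls round the work are solid. World frame = base frame: x ahead of the robot, y to its left, z up, the work surface at z = 0. Lengths are in m, angles in rad, forces in N, time in s.
With the tool pointing down it reaches from about 0.375 to 0.975 m from the base axis. Payload 3.8 kg.
Tool frame: the origin (TCP) lies midway between the tips of the shut fingers; the grasp point (between the pads) lies 19 mm behind it; x points along the fingers, y is the direction in which the jaws open and shut, and the axes are right-handed (so a half turn about x gives the same grasp; the last joint's range is limited). The gripper opens to 88 mm and grips with 3 to 60 N. Pads are 18 mm wide; open, the fingers measure 123 mm over their backs; the gripper's body (75 mm by 187 mm) begins 45 mm behind the grasp point.
Start: joints at [-1.152, 0.264, 1.604, -0, 1.274, -0.037], TCP at [0.297, -0.606, 0.239] pointing down, gripper open.
Joint ranges: [-2.63, 2.63], [-0.94, 2.18], [0.31, 2.57], [-1.31, 4.45], [0, 2.66], [-2.55, 2.55]. Speed limits (rad/s): [2.57, 2.57, 3.14, 3.14, 3.14, 3.14].

### API

Orientations are given as a rotation vector (axis times angle).
In Python, from cell import manip, inverse_kinematics, cams, order gives the robot as it stands. Calls block until the motion is done:
- manip.move_pose(position, orientation): joint-space move of the TCP to a pose.
- manip.move_linear(position, rate=0.15, rot=None): straight line of the TCP; rot=None keeps the orientation; rate is the mean speed in m/s.
- manip.set_joints(angles): joint-space move.
- manip.set_gripper(opening, force=None): finger opening in m; force is the grip in N (None keeps the last); returns when the fingers have stopped.
- manip.dwell(seconds).
- inverse_kinematics(position, orientation): joint angles nearest the present ones, or None.
- manip.state(): the state.
- cams.capture(name): name is "scene" or "side" or "wrist"; returns a dict with "image" (400x640x3 uint8, blue, green, red), "z_map" (400x640 float32, m along the optical axis (not along the pixel's ray), 0 where there is no reading), "intrinsics" (3x3 intrinsics, pixels), "k1" (the pictures are not rectified: a ray, as slopes to the right and down, at radius r is drawn at 1 + k1 r^2 times it, then the intrinsics apply), "position" and "orientation" of the camera in the world; the wrist camera has in their place "T_tool_cam" (4x4, takes a point from camera to tool coordinates, whose origin is the TCP and whose axes are the tool frame's). Camera axes: x right, y down, z forward; pixel columns grow to the right and rows downward; lengths in m; the calibration is good to about 2 mm. A picture is of the moment at which its call begins: read the wrist's pose just before it.
A pose or a line that the arm cannot do raises manip.IKError and nothing moves.
- order.close_job(): hands the job in, once; it reports no verdict.
The state is a dict: "clock": time; "joint_pos": joint angles; "joint_velocities": joint speeds; "tau": joint torques, N m; "tool_pos": TCP position; "tcp_rot": TCP orientation; "contact_force": force on the tool from outside, world axes, zero at the start; "moment": the same for the moment, N m; "gripper_width": finger opening in m.
Only numpy, scipy, OpenCV 4.12 (cv2) and the standard library are available. Lean on these libraries where they do the work, as an engineer would, in place of code of your own. Each camera call takes 0.05 s, during which the arm holds its last target.

### The job

Take the loaded dosing cup out of its locking cradle: squeeze the two spring buttons on its sides together and lift it out. Hold it over the mouth of the open grinding jar and press its release tab down on the jar's rim so that the hinged bottom swings open and all four steel balls drop into the jar; then put the empty cup back in the cradle, fully home and locked, without spilling a ball or disturbing the other things on the bench.

Things in the scene. Friction and masses are not known exactly. Their poses are not given: they have to be found in the camera images.
- cup_grip (a point): Loose dosing cup, grip point midway between its two side buttons, 90 mm above its lower edge. z up the cup, +y to the release tab's side. Ribbed grey buttons on the +y and -y sides, 30 mm wide, 30 mm tall, centred at this height: faces 65 mm apart at rest, 53 mm squeezed. Grip along y from above; keep them squeezed while carrying.
- cup_foot (a point): Centre of the dosing cup's lower edge, axes as cup_grip. The cup is an upright, open-topped tube of bare steel sheet, 56 mm (x) by 47 mm (y) by 108 mm high, with foot flanges out to x = +-33 mm; about 0.34 kg empty, 0.47 kg loaded. At the start it is home: this point is at cradle_seat.
- cup: The dosing cup; origin and axes as cup_foot. From each button a latch leg runs down to a nose 52 mm long (x), 36 to 46 mm above the lower edge, that stands out to y = 35.5 mm at rest and 29.5 mm squeezed; at rest it is hooked under the cradle's catches.
- button_tab_side (a joint): Travel of the spring button on the cup's +y side: 0 out (locked), 0.006 m fully in (free). Spring 3 N, rising to 6 N.
- button_far_side (a joint): Travel of the spring button on the cup's -y side: 0 out (locked), 0.006 m fully in (free). Spring 3 N, rising to 6 N.
- tab_tip (a point): Outer end of the cup's release tab: a steel lever 20 mm wide, 4 mm thick, standing out at the foot of the +y side to 76 mm from the cup's middle, drooping 12 degrees. Tab and bottom flap are one rocker hinged along x at y = +25 mm, 5 mm above the lower edge: the tab pushed up relative to the cup swings the bottom down.
- flap (a joint): Angle of the cup's bottom flap (45 mm long): 0 shut, 1.0 rad fully open. Sprung shut (2 N at the tab to start, 6 N open); shuts when the tab is let go. With the cup centred over the open jar, the tab meets the rim with the lower edge 5 mm above the rim; lower edge 12 mm below the rim: 0.5 rad, 25 mm: 0.85 rad, 31 mm: stop. Balls roll off from 0.5 rad within 1 s.
- cradle_seat (a point): Seat of the fixed cradle, 24 mm above the worktop, where the cup's foot centre is when home. z up, y along the line of the buttons. Grey base 104 x 122 x 8 mm, four aluminium pillars (x +-14 to 26, y +-32 to 46 mm) 87 mm tall, two low end guides. The cup goes straight down in, tab between two pillars (either way round), 1.5 mm play, lead-ins about 5 mm.
- cradle: The cradle; origin at the centre of its underside, axes as cradle_seat. Its steel catches, at the pillar tops, reach in to y = +-32 mm: lower the cup with its buttons held in until it stands on its ledges (press lightly); let go and the noses spring out under the catches and lock it.
- open_jar_rim (a point): Centre of the mouth of the open grinding jar, at the rim, 100 mm above the worktop. Fixed upright steel jar, outside 120 mm, inside 106 mm in diameter, floor 94 mm below the rim; two small lugs outside, well below the rim.
- closed_jar_top (a point): Top of the black clamp screw of the second grinding jar, 149 mm above the worktop: fixed, as large as the open one, its lid held down by a dark steel yoke 146 mm long.
- press_top (a point): Centre of the top of the fixed white die fixture between the two jar places: plates about 200 mm square below, 170 mm above, on pillars, 234 mm tall. Carry the cup round it, between it and the robot, or over it.
- ball0_center (a point): Centre of one of the four loose steel grinding balls, 20 mm diameter, 33 g, at the start on the bottom of the dosing cup.
- ball1_center (a point): Centre of one of the four loose steel grinding balls, 20 mm diameter, 33 g, at the start on the bottom of the dosing cup.
- ball2_center (a point): Centre of one of the four loose steel grinding balls, 20 mm diameter, 33 g, at the start on the bottom of the dosing cup.
- ball3_center (a point): Centre of one of the four loose steel grinding balls, 20 mm diameter, 33 g, at the start on the bottom of the dosing cup.
- tall_beaker: Plastic beaker, 76 mm across, 88 mm tall, fixed; origin at the centre of its underside. Bystander.
- pellet_jar: Screw jar with orange pellets and blue lid, 57 mm across, 82 mm tall, fixed; origin under its centre. Bystander.
- weight_big: Turned steel weight with neck, 54 mm across, 56 mm tall; origin under its centre. Bystander.
- weight_small: Turned steel weight with neck, 48 mm across, 40 mm tall; origin under its centre. Bystander.
- timer: Bench timer, 62 x 62 x 19 mm; origin under its centre. Bystander.
- level: Small spirit level, 18 x 100 x 24 mm; origin under its centre, long along its y. Bystander.
- bar: Moulded tensile bars, 20 x 150 x 12 mm; origin under the centre, long along y. Bystander.
- case: White hinged case, 102 x 130 x 34 mm, fixed; origin under its centre. Bystander.

How it is judged:
On the way, in this order (a step that is already met when the one before it is completed fails the run):
1. the cup is lifted clear of the cradle (z of cup_foot in the frame of cradle_seat above 0.07 m), for 0.1 s.
2. the bottom is swung open with the cup held close over the mouth of the open jar (value of joint flap above 0.4 rad and horizontal distance between cup_foot and open_jar_rim below 0.03 m and z of cup_foot in the frame of open_jar_rim between -0.06 and 0.03 m), for 0.1 s.
3. all four balls lie in the open jar and the emptied cup is lifted off, its bottom shut again (horizontal distance between each of ball0_center, ball1_center, ball2_center, ball3_center and open_jar_rim below 0.05 m and z of each of ball0_center, ball1_center, ball2_center, ball3_center in the frame of open_jar_rim below -0.02 m and value of joint flap below 0.1 rad and z of cup_foot in the frame of open_jar_rim above 0.01 m), for 0.1 s.
At the end, for the whole second after the job is handed in: All four balls are in the open jar (within 50 mm of its axis, 20 mm or more below the rim). The empty cup is home in the cradle, either way round: foot within 5 mm of the seat, within 0.08 rad, upright, bottom shut, both buttons sprung out to within 2 mm, at rest, released (horizontal distance between each of ball0_center, ball1_center, ball2_center, ball3_center and open_jar_rim below 0.05 m and z of each of ball0_center, ball1_center, ball2_center, ball3_center in the frame of open_jar_rim below -0.02 m and distance between cup_foot and cradle_seat below 0.005 m and angle between the y axis of cup_foot and the y axis of cradle_seat, either way round below 0.08 rad and angle between cup_foot's own z axis and vertical below 0.06 rad and value of joint flap below 0.08 rad and value of joint each of button_tab_side, button_far_side below 0.002 m and linear speed of cup below 0.02 m/s); the robot touches nothing.
It fails at once if a bystander is moved by more than 30 mm (distance of any of weight_big, weight_small, timer, level, bar from where it was at the start of the episode above 0.03 m).
It also fails if it takes over 54 s, if anything falls off the work surface, if the arm or the gripper's body presses on something with over 40 N, if the wrist force passes 120 N, or if a joint passes its speed limit or range.

## Working session

There is one attempt and no reset: what is moved stays moved. The work goes in short steps, each a Python script; the robot and the scene stay as the last script left them, time stands still between calls to the robot, and variables do not carry over. Pictures are saved under pics/ and viewed, and the job is handed in when it is done.

```bash
ls; mkdir -p pics; cat > h.py <<'E'
import numpy as np, cv2
from scipy.spatial.transform import Rotation as R
from cell import manip, inverse_kinematics, cams, order
def cap(n):
    s=manip.state(); c=cams.capture(n)
    if n=="wrist":
        T=np.eye(4); T[:3,:3]=R.from_rotvec(s["tcp_rot"]).as_matrix(); T[:3,3]=s["tool_pos"]
        c["T"]=T@np.array(c["T_tool_cam"])
    else:
        T=np.eye(4); o=np.array(c["orientation"],float)
        T[:3,:3]=o if o.shape==(3,3) else R.from_rotvec(o).as_matrix(); T[:3,3]=c["position"]; c["T"]=T
    return c
def rays(c,uv):
    K=np.array(c["intrinsics"]); uv=np.atleast_2d(uv).astype(float)
    d=np.array([c["k1"],0,0,0],float)
    n=cv2.undistortPoints(uv.reshape(-1,1,2),K,d).reshape(-1,2)
    return np.c_[n,np.ones(len(n))]
def onplane(c,uv,z):
    r=rays(c,uv)@c["T"][:3,:3].T; o=c["T"][:3,3]
    return o+r*((z-o[2])/r[:,2])[:,None]
def pts(c):
    v,u=np.mgrid[0:400,0:640]; uv=np.c_[u.ravel(),v.ravel()]
    p=rays(c,uv)*c["z_map"].ravel()[:,None]
    return (p@c["T"][:3,:3].T+c["T"][:3,3]).reshape(400,640,3)
def proj(c,P):
    q=(np.atleast_2d(P)-c["T"][:3,3])@c["T"][:3,:3]; n=q[:,:2]/q[:,2:]
    n=n*(1+c["k1"]*(n**2).sum(1))[:,None]; K=np.array(c["intrinsics"])
    return n@K[:2,:2].T+K[:2,2]
E
python3 - <<'E'
from h import *
import pickle
for n in ["scene","side","wrist"]:
    c=cap(n); cv2.imwrite(f"pics/{n}0.png",c["image"]); pickle.dump(c,open(n+"0.pkl","wb"))
    print(n,c["T"].round(3).tolist(),c["k1"],c["intrinsics"],(c["z_map"]==0).mean())
print(manip.state())
E
```

```text
pics
scene [[-0.494, -0.567, 0.659, -0.324], [-0.869, 0.326, -0.372, 0.535], [-0.004, -0.757, -0.654, 1.056], [0.0, 0.0, 0.0, 1.0]] -0.00024340642232020536 [[429.10937441   0.         318.70879261]
 [  0.         429.10937441 199.28975089]
 [  0.           0.           1.        ]] 0.14136328125
side [[0.118, -0.46, 0.88, -0.989], [-0.993, -0.039, 0.113, -0.202], [-0.017, -0.887, -0.462, 1.004], [0.0, 0.0, 0.0, 1.0]] -0.07922558343556879 [[520.25483892   0.         324.32683488]
 [  0.         520.25483892 196.85794964]
 [  0.           0.           1.        ]] 0.00424609375
wrist [[0.44, -0.856, -0.269, 0.366], [-0.898, -0.421, -0.131, -0.573], [-0.001, 0.3, -0.954, 0.384], [0.0, 0.0, 0.0, 1.0]] -0.05017541381200193 [[340.85109929   0.         322.38059261]
 [  0.         340.85109929 204.51048394]
 [  0.           0.           1.        ]] 0.00387890625
{'clock': 0.15, 'joint_pos': array([-1.15187854e+00,  2.64586714e-01,  1.60503645e+00,  5.40526494e-06,
        1.27370631e+00, -3.68818990e-02]), 'joint_velocities': array([ 1.23165301e-03, -2.09565285e-03, -4.04878815e-03,  2.80629233e-05,
        2.08110942e-04, -5.08601396e-04]), 'tau': array([-5.14758267e-04, -5.02847385e+01, -3.57469225e+01,  7.28748925e-02,
        2.50219699e-02, -9.97018174e-05]), 'tool_pos': array([ 0.29691189, -0.60558749,  0.23768245]), 'tcp_rot': array([ 1.96857472,  0.45836859, -1.96923095]), 'contact_force': array([-0.28562138, -0.40282315, -0.34171098]), 'moment': array([-0.00059875, -0.02512034,  0.00259736]), 'gripper_width': 0.08765485746642845}
```

View pics/scene0.png

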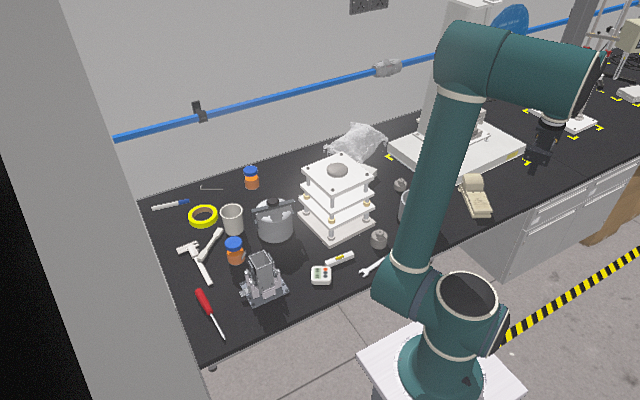

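View pics/side0.png

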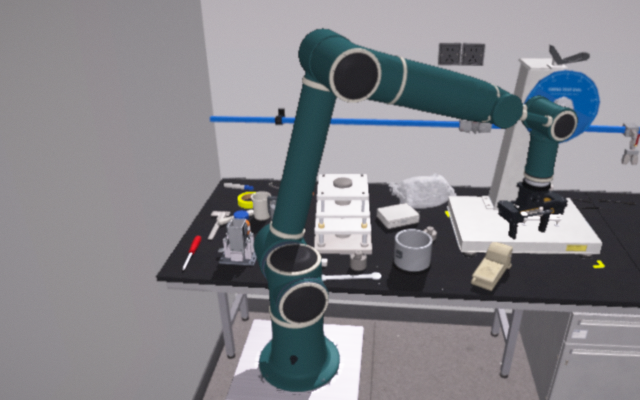

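View pics/wrist0.png

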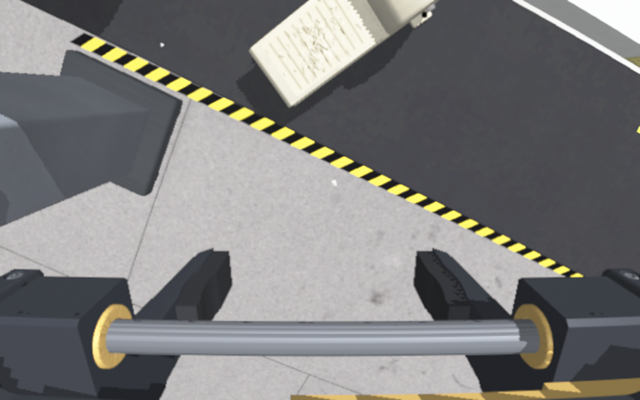

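The scene view shows the cup in its cradle at about (264,280). The side view shows the open jar, with its rim near (413,237), and the white fixture at (343,215) between the two. I'll take coarse positions first, then look from above with the wrist camera.

```bash
python3 - <<'E'
from h import *
import pickle
s=pickle.load(open("scene0.pkl","rb"));d=pickle.load(open("side0.pkl","rb"))
print("jar",onplane(d,[[413,236],[394,236],[432,236]],0.1))
print("cup top side",onplane(d,[[239,216]],0.132)," scene",onplane(s,[[262,256]],0.132))
print("fixture",onplane(s,[[338,170]],0.234),onplane(d,[[343,182]],0.234))
for c in (s,d):
    P=pts(c); ok=(c["z_map"]>0)
    # heightmap of points
    m=ok&(P[...,0]>0.2)&(P[...,0]<1.1)&(P[...,1]>-.6)&(P[...,1]<0.7)&(P[...,2]>0.015)&(P[...,2]<0.3)
    Q=P[m]; H=np.zeros((180,260))
    i=((Q[:,0]-.2)/.005).astype(int);j=((Q[:,1]+.6)/.005).astype(int)
    np.maximum.at(H,(i,j),Q[:,2])
    cv2.imwrite("pics/h_%d.png"%(c is d),cv2.resize((H[::-1,::-1]*850).clip(0,255).astype(np.uint8),None,fx=3,fy=3,interpolation=0))
E
```

```text
jar [[ 0.48413274 -0.30367216  0.1       ]
 [ 0.47871935 -0.24163577  0.1       ]
 [ 0.48949483 -0.36572827  0.1       ]]
cup top side [[0.50890753 0.28570684 0.132     ]]  scene [[0.47352111 0.27290989 0.132     ]]
fixture [[ 0.59875732 -0.05607481  0.234     ]] [[ 0.5939011  -0.06372008  0.234     ]]
```

```bash
python3 - <<'E'
import cv2
a=cv2.imread("pics/scene0.png")[130:310,130:420];cv2.imwrite("pics/sc_crop.png",cv2.resize(a,None,fx=2.7,fy=2.7,interpolation=2))
a=cv2.imread("pics/side0.png")[160:300,170:470];cv2.imwrite("pics/sd_crop.png",cv2.resize(a,None,fx=2.6,fy=2.6,interpolation=2))
E
```

```text
(no output)
```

View pics/sc_crop.png

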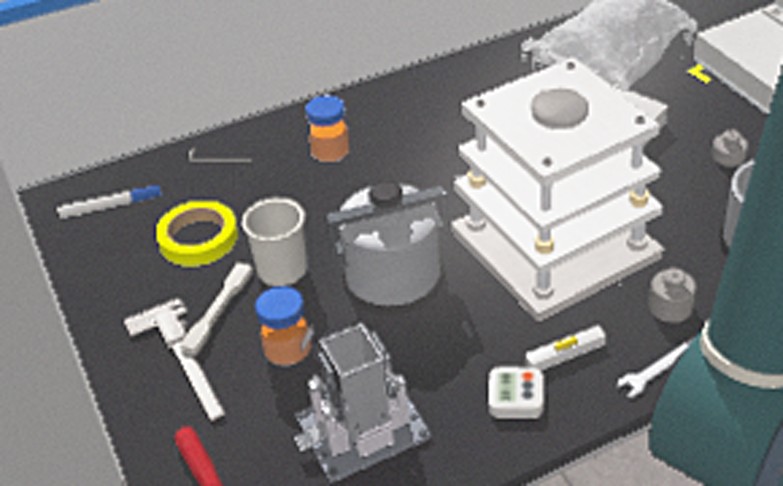

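View pics/sd_crop.png

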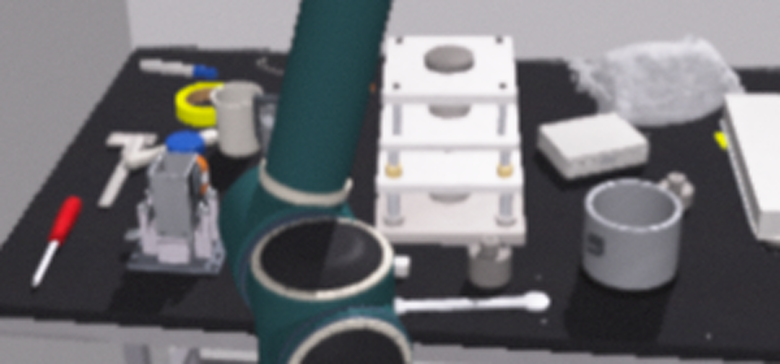

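View pics/h_0.png

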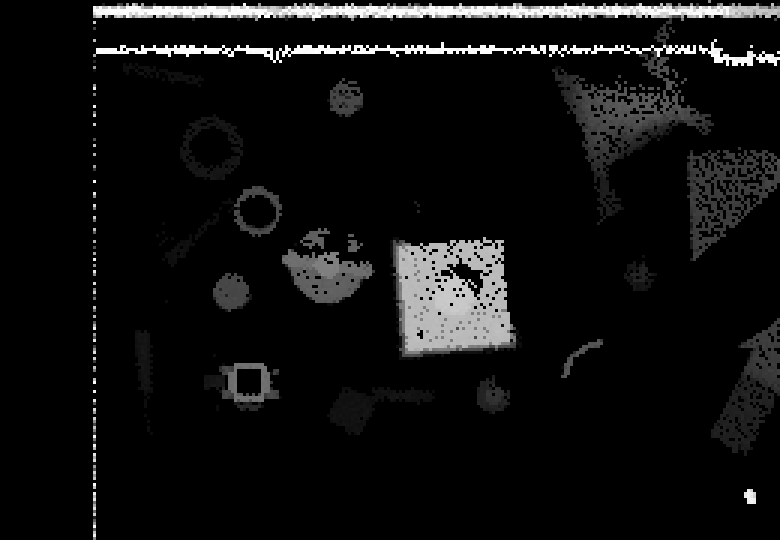

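```bash
cat >> h.py <<'E'
def rot(yaw,flip=False):
    # yaw: angle of cup y axis from world +y
    m=np.array([[0,0,1],[0,1,0],[-1,0,0]],float)
    if flip: m=np.diag([-1,-1,1])@m
    return R.from_euler("z",yaw).__mul__(R.from_matrix(m)).as_rotvec()
E
python3 - <<'E'
from h import *
s=manip.state(); print(R.from_rotvec(s["tcp_rot"]).as_matrix().round(2))
print(cams.capture("wrist")["T_tool_cam"])
for p in ([0.42,0.285,0.36],[0.46,0.285,0.3],[0.43,-0.3,0.36],[0.48,-0.3,0.2]):
    for f in (0,1):
        q=inverse_kinematics(p,rot(0,f)); print(p,f,None if q is None else np.round(q,2))
E
```

```text
[[-0.    0.44 -0.9 ]
 [ 0.   -0.9  -0.44]
 [-1.   -0.   -0.  ]]
[[-7.28060064e-04 -2.99647256e-01  9.54049785e-01 -1.46468761e-01]
 [ 9.99999680e-01  9.84019655e-05  7.94031634e-04  8.16189484e-04]
 [-3.31809774e-04  9.54050058e-01  2.99647088e-01 -7.64840132e-02]
 [ 0.00000000e+00  0.00000000e+00  0.00000000e+00  1.00000000e+00]]
[0.42, 0.285, 0.36] 0 [ 0.55 -0.11  1.78  0.    1.47 -1.02]
[0.42, 0.285, 0.36] 1 [ 0.55 -0.11  1.78 -0.    1.47  2.12]
[0.46, 0.285, 0.3] 0 [ 0.51 -0.02  1.81  0.    1.35 -1.06]
[0.46, 0.285, 0.3] 1 [ 0.51 -0.02  1.81 -0.    1.35  2.08]
[0.43, -0.3, 0.36] 0 [-0.66 -0.08  1.75 -0.    1.46 -2.23]
[0.43, -0.3, 0.36] 1 [-0.66 -0.08  1.75 -0.    1.46  0.91]
[0.48, -0.3, 0.2] 0 [-0.6   0.09  1.88 -0.    1.17 -2.17]
[0.48, -0.3, 0.2] 1 [-0.6   0.09  1.88 -0.    1.17  0.97]
```

```bash
python3 - <<'E'
from h import *
import pickle
manip.move_pose([0.49,-0.30,0.30],rot(-0.62,1))
c=cap("wrist"); cv2.imwrite("pics/w1.png",c["image"]); pickle.dump(c,open("w1.pkl","wb"))
manip.move_pose([0.44,0.285,0.34],rot(0,0))
c=cap("wrist"); cv2.imwrite("pics/w2.png",c["image"]); pickle.dump(c,open("w2.pkl","wb"))
s=manip.state();print(s["clock"],s["joint_pos"].round(2))
E
```

```text
4.0 [ 0.53 -0.07  1.79 -0.    1.43 -1.04]
```

View pics/w1.png

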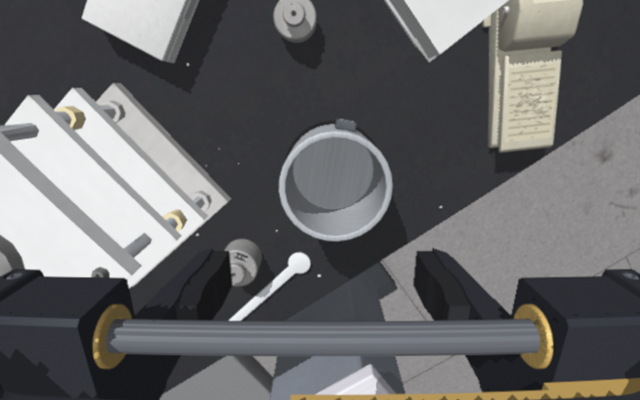

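View pics/w2.png

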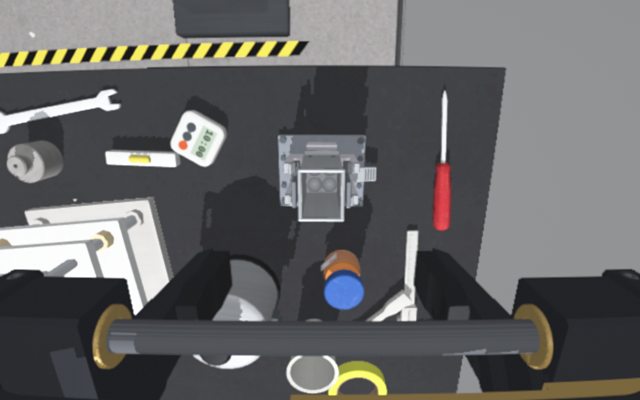

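The first wrist view shows the jar mouth centred near (335,182). The second shows the cup mouth at about (322,195), with balls inside, the tab at (369,174) on the world +y side, and the base plate's front corners at (279,136) and (366,136).

```bash
python3 - <<'E'
from h import *
import pickle
from scipy.optimize import least_squares
def circ(Q):
    f=lambda p:np.hypot(Q[:,0]-p[0],Q[:,1]-p[1])-p[2]
    return least_squares(f,[*Q[:,:2].mean(0),.057],loss="soft_l1",f_scale=.003).x
w1=pickle.load(open("w1.pkl","rb"));w2=pickle.load(open("w2.pkl","rb"));d=pickle.load(open("side0.pkl","rb"))
for c in (w1,d):
    P=pts(c); m=(c["z_map"]>0)&(abs(P[...,2]-.1)<.006)&(np.hypot(P[...,0]-.484,P[...,1]+.304)<.075)
    Q=P[m]; print("jar",len(Q),circ(Q),Q[:,2].mean())
# rim by brightness ellipse in w1
P=pts(w2); 
m=(w2["z_map"]>0)&(P[...,2]>.122)&(P[...,2]<.142)&(np.hypot(P[...,0]-.465,P[...,1]-.285)<.06)
u=np.argwhere(m)[:,::-1].astype(np.float32)
wp=onplane(w2,u,.132)[:,:2]; r=cv2.minAreaRect(wp.astype(np.float32)); print("cup top",r, np.percentile(P[m][:,2],[5,50,95]))
m2=(w2["z_map"]>0)&(abs(P[...,2]-.008)<.004)&(np.hypot(P[...,0]-.465,P[...,1]-.285)<.1)
r=cv2.minAreaRect(onplane(w2,np.argwhere(m2)[:,::-1],.008)[:,:2].astype(np.float32)); print("base",r)
cv2.imwrite("pics/w2c.png",cv2.resize(w2["image"][115:245,250:410],None,fx=5,fy=4.6,interpolation=cv2.INTER_CUBIC))
m3=(P[...,2]>.08)&(w2["z_map"]>0); 
for v in range(125,226,5): print(v,[int(1000*P[v,k,2]) for k in range(276,385,6)])
E
```

```text
jar 2395 [ 0.47104292 -0.30566635  0.05591746] 0.0997378198760542
jar 224 [ 0.46717924 -0.30353303  0.05570392] 0.0993139534646622
cup top ((0.4622742235660553, 0.28150373697280884), (0.0648413673043251, 0.058377187699079514), 89.96288299560547) [0.12328949 0.13219228 0.13422684]
base ((0.46249622106552124, 0.2813989520072937), (0.12234198302030563, 0.1035594642162323), 89.13381958007812)
125 [0, 0, 1, 0, 2, 1, 1, 0, 0, 0, 0, 0, 1, 0, 1, 1, 2, 1, 0]
130 [1, -1, 0, 1, 0, 0, 0, 1, -1, -1, 0, 0, 1, 0, 0, 0, 1, 0, 0]
135 [0, 8, 7, 8, 7, 9, 6, 7, 5, 8, 8, 8, 486, 6, 6, 1, 1, 1, 0]
140 [0, 11, 7, 7, 8, 8, 9, 9, 8, 9, 9, 9, 7, 10, 11, 0, 0, 1, 1]
145 [0, 7, 8, 8, 8, 46, 44, 46, 46, 45, 46, 7, 7, 8, 7, 2, 0, 0, 0]
150 [0, 8, 8, 7, 8, 9, 34, 35, 35, 37, 24, 9, 9, 8, 8, 0, 0, 0, 0]
155 [1, 11, 9, 23, 24, 35, 35, 37, 35, 34, 33, 20, 21, 21, 8, 0, 0, 0, 0]
160 [1, 11, 63, 61, 46, 72, 73, 73, 70, 71, 71, 44, 42, 59, 9, 0, 1, 1, 0]
165 [0, 9, 84, 80, 48, 105, 105, 104, 105, 104, 105, 46, 79, 84, 8, 0, 1, 1, 1]
170 [-1, 8, 81, 81, 132, 134, 133, 132, 133, 133, 132, 132, 81, 85, 26, 23, 21, 1, 0]
175 [1, 9, 8, 70, 132, 27, 41, 25, 27, 43, 29, 133, 70, 28, 25, 24, 22, 0, 0]
180 [486, 7, 8, 123, 133, 28, 43, 42, 41, 43, 27, 134, 123, 25, 26, 24, 23, 0, 0]
185 [1, 12, 7, 130, 133, 30, 46, 45, 44, 46, 39, 133, 129, 30, 10, 1, 0, 2, 0]
190 [-1, 7, 60, 130, 132, 31, 44, 41, 29, 45, 26, 134, 129, 57, 8, 1, 1, 1, 0]
195 [1, 7, 80, 129, 133, 41, 41, 39, 40, 39, 41, 134, 486, 80, 7, 1, 0, 0, 1]
200 [0, 11, 80, 129, 134, 66, 65, 64, 63, 63, 63, 133, 129, 79, 12, 0, 0, 1, 0]
205 [0, 8, 9, 130, 132, 85, 87, 85, 85, 85, 86, 133, 128, 8, 11, 0, 0, 0, -1]
210 [2, 0, 0, 0, 133, 105, 106, 105, 105, 104, 104, 133, 1, 0, 0, 1, 0, 0, 1]
215 [0, 0, 1, 1, 133, 124, 122, 122, 123, 122, 123, 133, 0, 0, -1, 0, 0, 1, 1]
220 [0, 2, 0, 0, 132, 133, 133, 133, 135, 132, 134, 133, 0, 3, 0, 1, 0, 0, 1]
225 [0, 486, 0, 0, 1, 0, 0, 0, 1, 2, 0, 0, 0, 0, 1, 0, 1, 1, 0]
```

View pics/w2c.png

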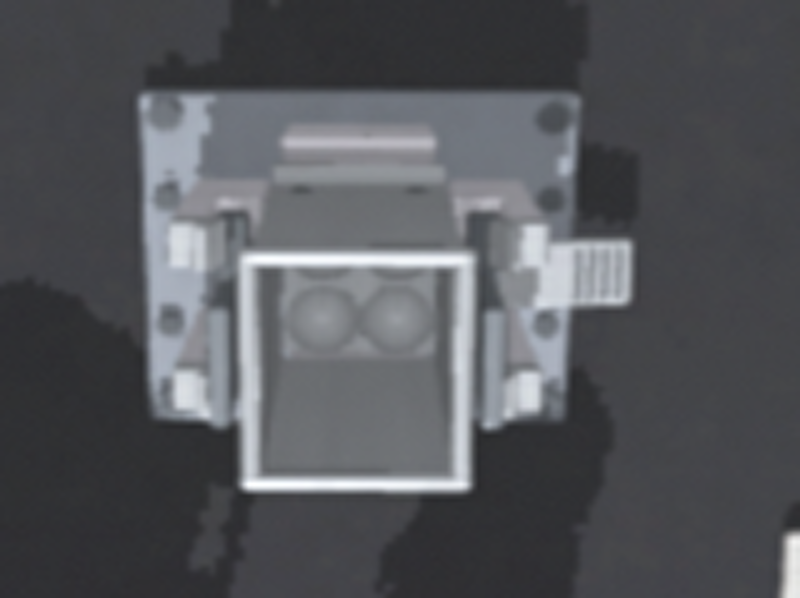

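```bash
python3 - <<'E'
from h import *
x,y,yaw=0.4623,0.2815,-0.006
manip.move_pose([x,y,0.20],rot(yaw))
manip.move_linear([x,y,0.098],rate=0.1)
s=manip.state();print("pre",s["clock"],s["tool_pos"],s["contact_force"].round(2))
manip.set_gripper(0.06,8)
s=manip.state();print("60",s["gripper_width"],s["contact_force"].round(2),s["moment"].round(3))
manip.set_gripper(0.0,35)
manip.dwell(.2)
s=manip.state();print("grip",s["clock"],s["gripper_width"],s["contact_force"].round(2),s["moment"].round(3))
c=cap("wrist");cv2.imwrite("pics/g1.png",c["image"][100:400,120:520]*1)
c=cap("scene");cv2.imwrite("pics/g1s.png",cv2.resize(c["image"][200:320,200:330],None,fx=5,fy=5,interpolation=2))
E
```

```text
pre 5.7917 [0.46293691 0.28185928 0.09878076] [ 0.02  0.36 -0.52]
60 0.059672650660792456 [ 0.03 -0.17  3.63] [ 0.047 -0.142 -0.021]
grip 6.8833 0.04997428176637221 [-2.2   1.36  5.6 ] [ 0.224  0.015 -0.011]
```

View pics/g1.png

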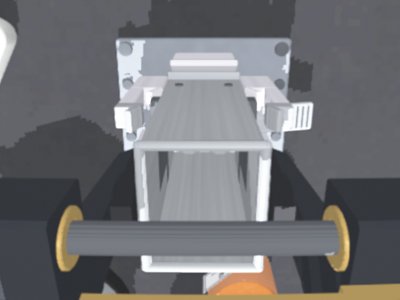

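View pics/g1s.png

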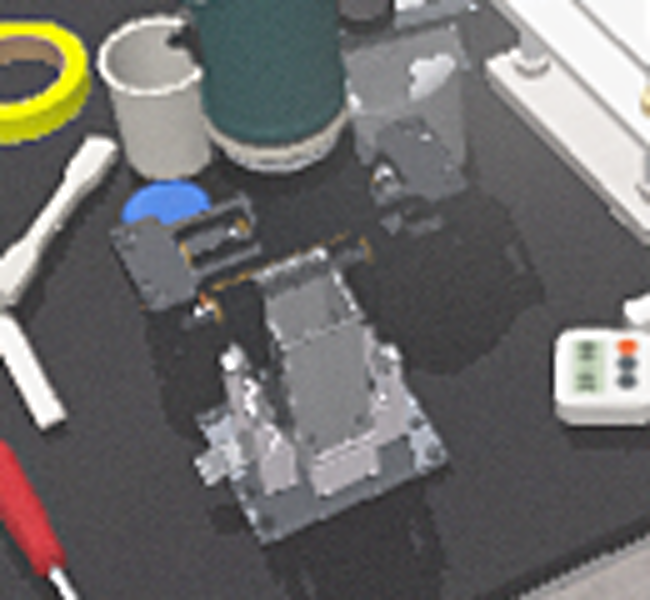

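The fingers are on both buttons, and the opening has stopped at 50 mm, so the buttons are fully squeezed allowing for soft pads. I'll start lifting slowly.

```bash
python3 - <<'E'
from h import *
p=np.array([0.4623,0.2815])
for z in (0.101,0.106,0.115,0.14):
    manip.move_linear([*p,z],rate=0.04)
    s=manip.state();print(z,s["clock"],s["tool_pos"].round(4),s["gripper_width"].round(4),s["contact_force"].round(2),s["moment"].round(3))
    if abs(s["contact_force"][2])>25: break
c=cap("scene");cv2.imwrite("pics/l1s.png",cv2.resize(c["image"][190:310,200:330],None,fx=5,fy=5,interpolation=2))
E
```

```text
Traceback (most recent call last):
AttributeError: 'float' object has no attribute 'round'
```

```bash
cat >> h.py <<'E'
def st(l=""):
    s=manip.state();print(l,round(s["clock"],2),np.round(s["tool_pos"],4),round(s["gripper_width"],4),np.round(s["contact_force"],2),np.round(s["moment"],3));return s
E
python3 - <<'E'
from h import *
p=np.array([0.4623,0.2815])
for z in (0.103,0.106,0.115,0.14):
    manip.move_linear([*p,z],rate=0.04)
    if abs(st(z)["contact_force"][2])>25: break
c=cap("scene");cv2.imwrite("pics/l1s.png",cv2.resize(c["image"][190:310,200:330],None,fx=5,fy=5,interpolation=2))
E
```

```text
0.103 7.48 [0.462  0.2812 0.1026] 0.0494 [ 0.07 -0.36 -4.91] [ 0.079 -0.113 -0.009]
0.106 7.73 [0.4625 0.2816 0.1063] 0.0497 [-0.1  -0.54 -3.99] [ 0.036 -0.181 -0.002]
0.115 8.11 [0.4627 0.2817 0.1156] 0.0496 [-0.6   0.06 -3.88] [ 0.043 -0.105 -0.03 ]
0.14 8.88 [0.4622 0.2814 0.14  ] 0.0496 [ 0.18 -0.09 -3.99] [ 0.017 -0.109  0.009]
```

View pics/l1s.png

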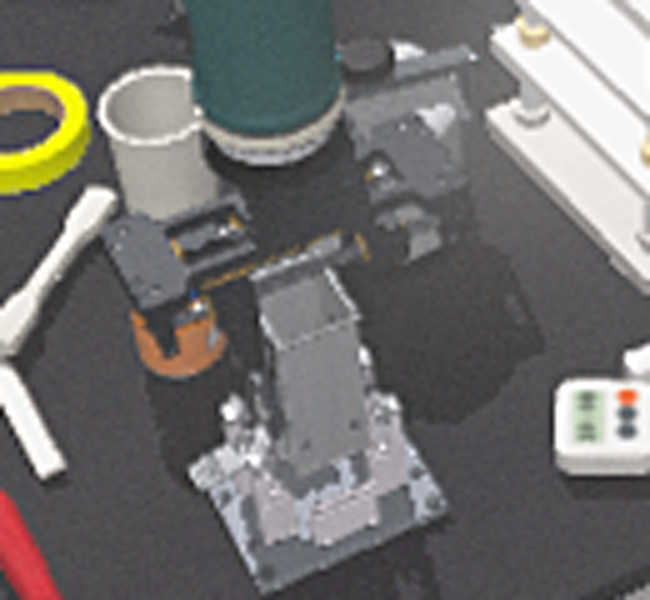

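The cup is clear of the catches, with 4 N hanging on the wrist and the width steady. I'll carry it over the fixture to a point above the jar.

```bash
python3 - <<'E'
from h import *
manip.move_linear([0.4623,0.2815,0.37],rate=0.2); st("up")
manip.move_linear([0.470,-0.305,0.37],rate=0.25,rot=rot(-0.9)); st("over")
manip.move_linear([0.470,-0.305,0.215],rate=0.12); st("low")
c=cap("side");cv2.imwrite("pics/j1.png",cv2.resize(c["image"][160:300,330:500],None,fx=4,fy=4,interpolation=2))
c=cap("wrist");cv2.imwrite("pics/j1w.png",c["image"])
E
```

```text
up 10.23 [0.4617 0.2812 0.3682] 0.0494 [ 1.2  -0.26 -5.99] [ 0.093 -0.101  0.007]
over 12.73 [ 0.4702 -0.3042  0.3701] 0.0496 [-1.4  -0.02 -4.52] [-0.005 -0.163  0.021]
low 14.18 [ 0.4707 -0.3054  0.2162] 0.0499 [-0.66 -0.54 -4.27] [-0.018 -0.057 -0.03 ]
```

View pics/j1.png

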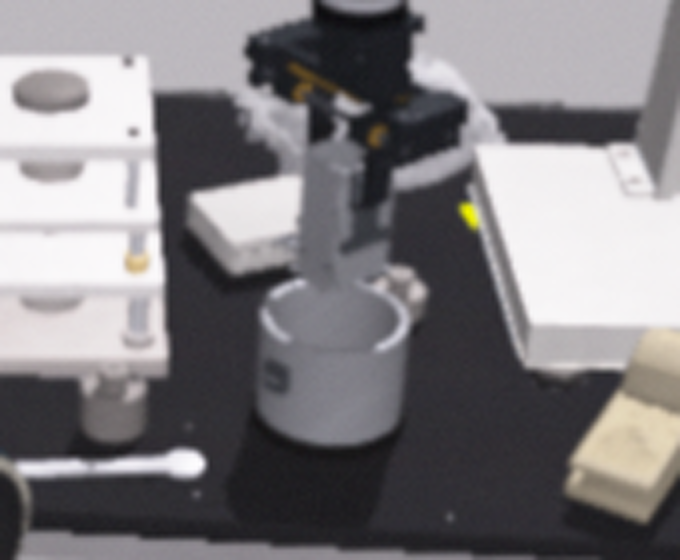

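View pics/j1w.png

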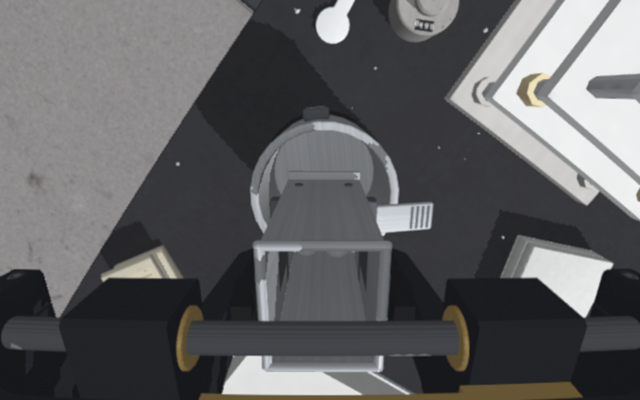

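The wrist view shows the cup foot, around (325,200), lined up with the jar mouth at (325,190). The tab at (405,215) lies across the rim. I'll lower in steps.

```bash
python3 - <<'E'
from h import *
for z,r in ((0.19,.1),(0.176,.05),(0.168,.04),(0.160,.04),(0.150,.03)):
    manip.move_linear([0.470,-0.305,z],rate=r)
    if abs(st(z)["contact_force"][2])>25: break
manip.dwell(1.2); st("dwell")
c=cap("wrist");cv2.imwrite("pics/j2w.png",c["image"])
c=cap("side");cv2.imwrite("pics/j2.png",cv2.resize(c["image"][160:300,330:500],None,fx=4,fy=4,interpolation=2))
E
```

```text
0.19 14.68 [ 0.4694 -0.3046  0.1892] 0.0498 [ 0.61 -0.59 -4.1 ] [-0.038 -0.18  -0.013]
0.176 15.11 [ 0.4703 -0.3052  0.1762] 0.0499 [ 0.03 -0.03 -1.98] [-0.002 -0.316 -0.008]
0.168 15.46 [ 0.47   -0.305   0.1677] 0.0495 [ 0.49  0.18 -3.76] [-0.116 -0.197 -0.059]
0.16 15.81 [ 0.4702 -0.3051  0.1603] 0.0495 [-1.62 -0.65  1.56] [ 0.063 -0.208  0.028]
0.15 16.29 [ 0.4696 -0.3053  0.1497] 0.0496 [-0.25 -1.97  2.09] [-0.237 -0.079  0.017]
dwell 17.49 [ 0.4698 -0.305   0.1499] 0.0498 [-3.12 -2.28 -0.33] [-0.67   0.413 -0.088]
```

View pics/j2w.png

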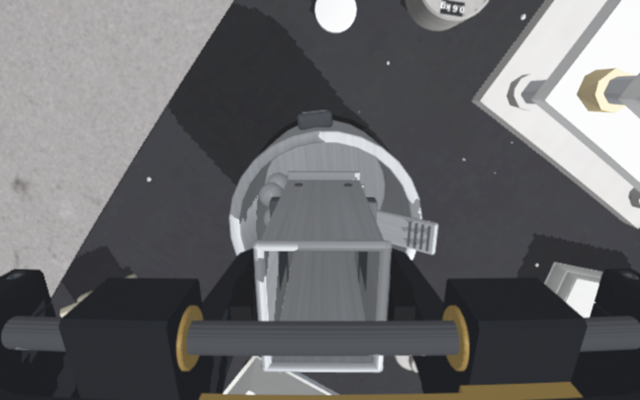

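View pics/j2.png

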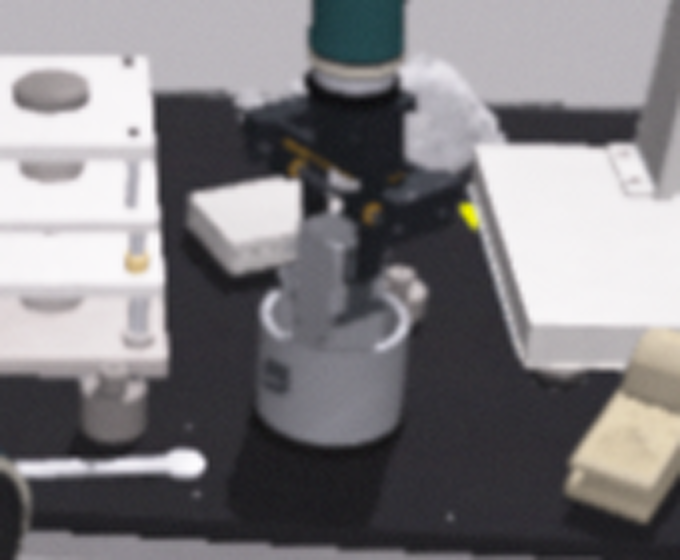

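A ball shows in the jar at (270,190), left of the cup foot. I'll check its height, raise the cup and look again.

```bash
python3 - <<'E'
from h import *
c=cap("wrist");P=pts(c);print(P[183:200:4,264:284:5].round(3).reshape(-1,3))
manip.dwell(.4);st("w")
manip.move_linear([0.470,-0.305,0.165],rate=0.05);st()
manip.move_linear([0.470,-0.305,0.20],rate=0.08);st()
manip.move_linear([0.440,-0.285,0.30],rate=0.2);manip.dwell(.2);st()
c=cap("wrist");cv2.imwrite("pics/j3w.png",c["image"])
E
```

```text
[[ 0.425 -0.333  0.008]
 [ 0.428 -0.322  0.036]
 [ 0.431 -0.32   0.035]
 [ 0.435 -0.32   0.025]
 [ 0.427 -0.326  0.04 ]
 [ 0.43  -0.323  0.042]
 [ 0.433 -0.321  0.041]
 [ 0.436 -0.319  0.038]
 [ 0.428 -0.327  0.043]
 [ 0.431 -0.325  0.043]
 [ 0.434 -0.322  0.043]
 [ 0.438 -0.321  0.041]
 [ 0.43  -0.33   0.044]
 [ 0.433 -0.327  0.046]
 [ 0.436 -0.324  0.045]
 [ 0.439 -0.323  0.042]
 [ 0.432 -0.332  0.045]
 [ 0.435 -0.329  0.045]
 [ 0.433 -0.303  0.118]
 [ 0.435 -0.3    0.124]]
w 18.04 [ 0.4699 -0.305   0.1499] 0.0497 [-3.08 -2.71 -1.97] [-0.665  0.488  0.016]
 18.49 [ 0.4708 -0.3047  0.1659] 0.0493 [-2.22 -1.26  1.33] [ 0.     0.195 -0.019]
 19.08 [ 0.4699 -0.3049  0.2   ] 0.0498 [-0.83 -0.14 -3.25] [ 0.011 -0.138  0.016]
 19.97 [ 0.4394 -0.2846  0.2978] 0.0493 [-0.62  0.52 -2.5 ] [-0.014 -0.135 -0.062]
```

View pics/j3w.png

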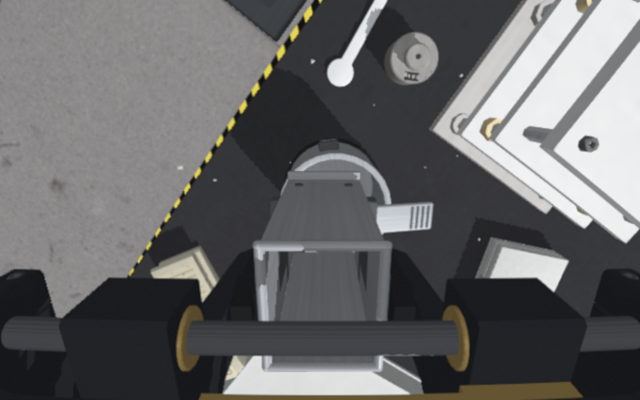

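```bash
python3 - <<'E'
from h import *
manip.move_linear([0.515,-0.36,0.30],rate=0.25);manip.dwell(.2);st()
c=cap("wrist");cv2.imwrite("pics/j4w.png",c["image"])
E
```

```text
20.79 [ 0.5144 -0.3593  0.3   ] 0.0495 [-0.29 -0.14 -3.37] [-0.053 -0.126 -0.07 ]
```

View pics/j4w.png

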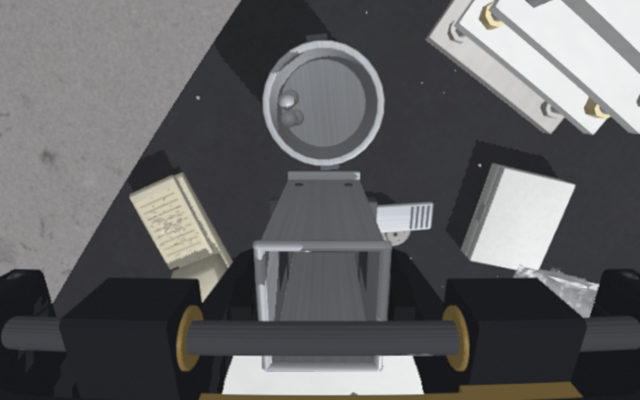

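```bash
python3 - <<'E'
from h import *
manip.dwell(.3)
c=cap("wrist");cv2.imwrite("pics/j5w.png",cv2.resize(c["image"][30:175,255:395],None,fx=4,fy=4,interpolation=cv2.INTER_CUBIC))
P=pts(c)
for v in range(80,132,4): print(v,[int(1000*P[v,k,2]) for k in range(270,330,4)])
E
```

```text
80 [100, 96, 70, 37, 6, 7, 8, 6, 5, 5, 7, 5, 7, 5, 4]
84 [100, 85, 57, 22, 6, 6, 6, 5, 5, 5, 5, 6, 6, 6, 4]
88 [101, 75, 45, 10, 6, 6, 7, 5, 6, 7, 7, 6, 7, 5, 4]
92 [98, 71, 39, 8, 39, 24, 22, 5, 7, 6, 5, 7, 6, 7, 5]
96 [94, 64, 31, 43, 44, 41, 24, 19, 6, 7, 7, 7, 5, 8, 446]
100 [92, 63, 40, 45, 44, 44, 39, 18, 6, 6, 5, 5, 5, 6, 6]
104 [93, 64, 37, 44, 45, 43, 16, 5, 5, 8, 5, 5, 5, 6, 6]
108 [94, 65, 30, 6, 39, 6, 19, 3, 6, 5, 6, 6, 8, 5, 6]
112 [98, 69, 38, 37, 41, 41, 39, 23, 20, 7, 6, 6, 6, 7, 7]
116 [100, 80, 48, 40, 45, 44, 42, 26, 21, 4, 7, 7, 6, 6, 4]
120 [100, 85, 57, 40, 45, 43, 42, 24, 18, 6, 5, 5, 6, 5, 6]
124 [100, 446, 71, 41, 42, 42, 36, 5, 6, 7, 7, 5, 6, 6, 6]
128 [101, 101, 84, 57, 29, 5, 5, 5, 7, 7, 5, 6, 5, 7, 6]
```

View pics/j5w.png

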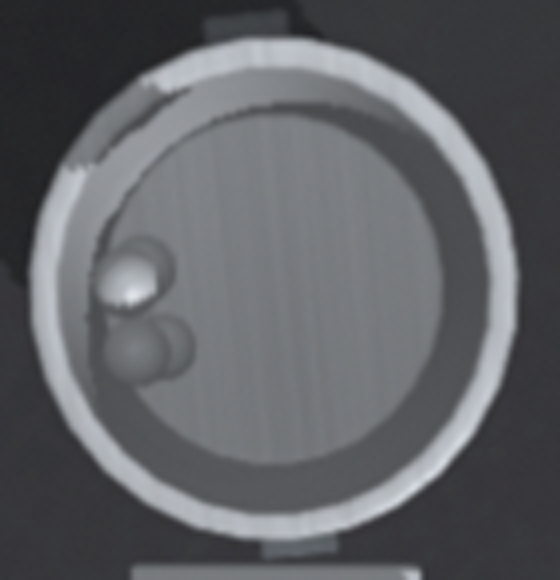

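All four balls are in the jar, stacked two on two near its left wall. The highest top is at z≈0.045 m, well below the rim. Wrist load fell from about 4.3 N to 3 N, which fits an empty cup. I'll carry the cup back to the recorded pose.

```bash
python3 - <<'E'
from h import *
manip.move_linear([0.470,-0.305,0.37],rate=0.2)
manip.move_linear([0.4623,0.2815,0.37],rate=0.3,rot=rot(-0.006)); 
manip.move_linear([0.4623,0.2815,0.19],rate=0.15);manip.dwell(.2);st("190")
c=cap("wrist");cv2.imwrite("pics/r1w.png",c["image"])
for z in (.16,.14,.125,.115,.108,.103):
    manip.move_linear([0.4623,0.2815,z],rate=0.05)
    f=st(z)["contact_force"]
    if f[2]>6 or np.hypot(*f[:2])>8: print("STOP");break
c=cap("wrist");cv2.imwrite("pics/r2w.png",c["image"])
E
```

```text
190 25.5 [0.4628 0.2818 0.191 ] 0.0496 [ 0.91 -0.24 -3.51] [ 0.087 -0.18  -0.068]
0.16 26.3 [0.4624 0.2815 0.16  ] 0.0497 [-0.92 -0.88 -2.58] [ 0.106 -0.107 -0.009]
0.14 26.85 [0.462  0.2813 0.1395] 0.0498 [ 0.02  1.03 -4.18] [ 0.058 -0.069 -0.045]
0.125 27.3 [0.4619 0.2813 0.1244] 0.0497 [ 0.33  0.67 -2.95] [ 0.083 -0.181 -0.069]
0.115 27.65 [0.4619 0.2813 0.1144] 0.0497 [-0.1   0.02 -2.45] [ 0.111 -0.131 -0.008]
0.108 27.94 [0.4619 0.2813 0.1075] 0.0495 [ 0.24 -1.07 -4.  ] [ 0.061 -0.145  0.028]
0.103 28.19 [0.462  0.2813 0.1025] 0.0494 [-0.74 -0.27 -3.6 ] [ 0.021 -0.173  0.016]
```

View pics/r2w.png

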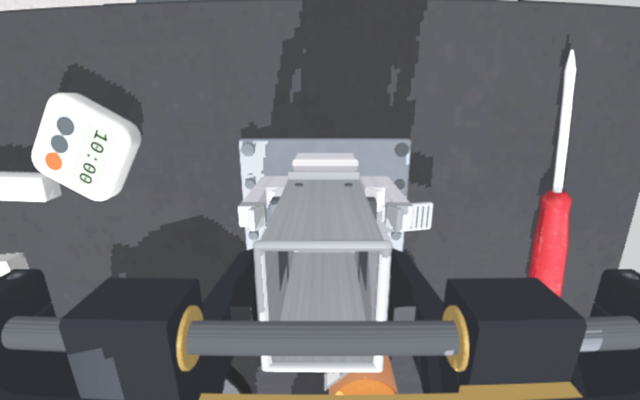

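The cup is between the pillars with no lateral load, and the tab at (420,215) sits in its gap. Next I'll seat it in small steps until contact.

```bash
python3 - <<'E'
from h import *
for z in np.arange(.101,.0925,-.001):
    manip.move_linear([0.4623,0.2815,z],rate=0.03); manip.dwell(.1)
    f=st(round(z,4))["contact_force"]
    if f[2]>7 or np.hypot(*f[:2])>10: print("STOP");break
E
```

```text
0.101 28.59 [0.4624 0.2815 0.1011] 0.0498 [ 0.11  0.4  -2.82] [ 0.076 -0.099  0.015]
0.1 28.94 [0.4623 0.2815 0.1   ] 0.0496 [-0.15 -0.22 -2.62] [ 0.029 -0.136 -0.034]
0.099 29.29 [0.4623 0.2815 0.099 ] 0.0498 [-1.01 -0.82 -2.77] [ 0.081 -0.127  0.011]
0.098 29.64 [0.4625 0.2816 0.0988] 0.0504 [-3.82 -1.22  5.27] [-0.317  0.339  0.003]
0.097 29.99 [0.4626 0.2817 0.0987] 0.05 [-4.12 -2.17 10.75] [-0.565  0.648 -0.035]
STOP
```

Contact came at z=0.0988, the same height as at the original grasp, so the cup is home. Releasing.

```bash
python3 - <<'E'
from h import *
import pickle
manip.set_gripper(0.087,10);st("open")
manip.move_linear([0.4623,0.2815,0.20],rate=0.1);st("up")
manip.move_pose([0.44,0.285,0.34],rot(0,0));manip.dwell(.3);st("view")
c=cap("wrist");pickle.dump(c,open("f1.pkl","wb"))
cv2.imwrite("pics/f1.png",cv2.resize(c["image"][115:245,250:410],None,fx=5,fy=4.6,interpolation=cv2.INTER_CUBIC))
for n in ("w2","f1"):
    w2=pickle.load(open(n+".pkl","rb"));P=pts(w2); 
    m=(w2["z_map"]>0)&(P[...,2]>.122)&(P[...,2]<.142)&(np.hypot(P[...,0]-.465,P[...,1]-.285)<.06)
    u=np.argwhere(m)[:,::-1]
    print(n,cv2.minAreaRect(onplane(w2,u,.132)[:,:2].astype(np.float32)),np.percentile(P[m&(P[...,2]>.1305)][:,2],[10,50,90]))
    for v in range(160,221,5): print(v,[int(1000*P[v,k,2]) for k in range(276,385,6)])
E
```

```text
open 30.66 [0.4623 0.2814 0.0968] 0.0871 [-0.6  -0.51  0.74] [ 0.055 -0.133 -0.019]
up 31.84 [0.4618 0.2812 0.1991] 0.0868 [-0.42  0.09  0.29] [ 0.045 -0.155  0.057]
view 32.77 [0.4395 0.2845 0.3379] 0.087 [ 0.05 -0.02 -0.3 ] [ 0.048 -0.122  0.019]
w2 ((0.4622742235660553, 0.28150373697280884), (0.0648413673043251, 0.058377187699079514), 89.96288299560547) [0.13165115 0.13307003 0.13413343]
160 [1, 11, 63, 61, 46, 72, 73, 73, 70, 71, 71, 44, 42, 59, 9, 0, 1, 1, 0]
165 [0, 9, 84, 80, 48, 105, 105, 104, 105, 104, 105, 46, 79, 84, 8, 0, 1, 1, 1]
170 [-1, 8, 81, 81, 132, 134, 133, 132, 133, 133, 132, 132, 81, 85, 26, 23, 21, 1, 0]
175 [1, 9, 8, 70, 132, 27, 41, 25, 27, 43, 29, 133, 70, 28, 25, 24, 22, 0, 0]
180 [486, 7, 8, 123, 133, 28, 43, 42, 41, 43, 27, 134, 123, 25, 26, 24, 23, 0, 0]
185 [1, 12, 7, 130, 133, 30, 46, 45, 44, 46, 39, 133, 129, 30, 10, 1, 0, 2, 0]
190 [-1, 7, 60, 130, 132, 31, 44, 41, 29, 45, 26, 134, 129, 57, 8, 1, 1, 1, 0]
195 [1, 7, 80, 129, 133, 41, 41, 39, 40, 39, 41, 134, 486, 80, 7, 1, 0, 0, 1]
200 [0, 11, 80, 129, 134, 66, 65, 64, 63, 63, 63, 133, 129, 79, 12, 0
[... 783 characters left out ...]
0 [1, 9, 8, 115, 131, 9, 27, 27, 26, 28, 28, 133, 113, 27, 27, 24, 21, 0, 1]
185 [0, 10, 7, 130, 133, 26, 28, 28, 29, 28, 28, 132, 129, 17, 10, 0, 0, 2, 1]
190 [1, 8, 49, 129, 134, 28, 27, 27, 27, 27, 28, 134, 129, 47, 8, 1, 0, 1, -1]
195 [0, 8, 74, 130, 134, 30, 32, 31, 34, 31, 32, 134, 128, 72, 8, 0, 1, 0, 0]
200 [0, 9, 81, 129, 132, 55, 56, 56, 56, 56, 56, 132, 129, 81, 8, -1, 1, 0, 0]
205 [0, 11, 79, 128, 132, 79, 80, 77, 77, 77, 77, 134, 128, 80, 12, 1, 0, 0, -1]
210 [2, 0, 1, 0, 134, 97, 98, 99, 99, 97, 98, 133, 0, 0, 0, 0, 0, 0, 0]
215 [1, 0, 0, 1, 132, 116, 117, 117, 117, 116, 115, 133, 1, 0, 1, 0, 0, 0, 0]
220 [0, 0, 0, 0, 132, 131, 131, 133, 131, 134, 133, 133, 0, 0, 0, 2, 0, 0, 1]
```

View pics/f1.png

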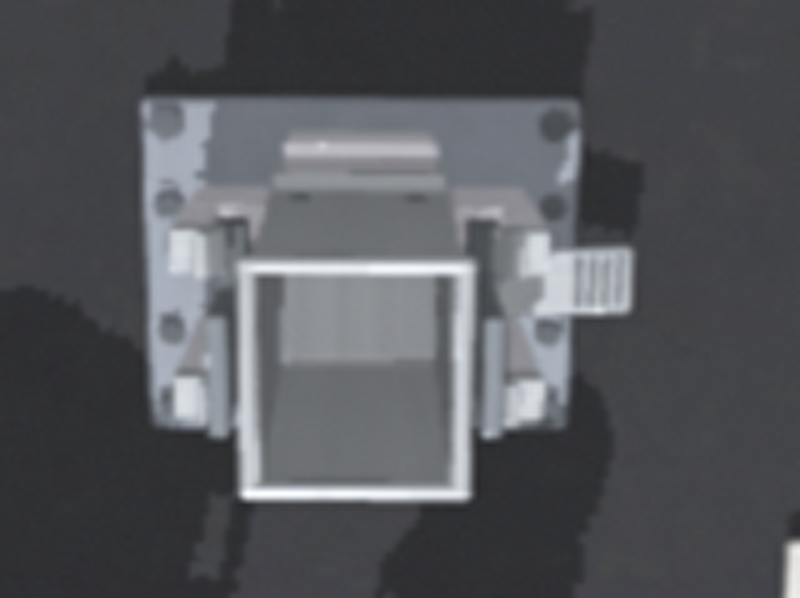

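The cup is back with the same rim height (133 mm), position and button span (64.8 mm) as at the start. It is empty, with a flat, shut bottom. Handing in.

```bash
python3 - <<'E'
from h import *
s=st(); order.close_job()
E
```

```text
32.82 [0.4397 0.2847 0.3384] 0.0873 [ 0.22 -0.12  0.06] [ 0.07  -0.075 -0.008]
the job is handed in; nothing more can be done
```

I emptied the dosing cup into the open jar, put it back in its cradle locked, and handed the job in at 32.8 s. No verdict is reported.

- **Lift and carry:** I squeezed the buttons at 35 N, lifted the cup out and carried it over the fixture.
- **Emptying:** I lowered the cup to about 25 mm below the rim, pressing the tab on the rim. The wrist camera then showed all four balls in the jar, stacked two on two against one wall, with their tops at about z = 45 mm. That stack is unusual but well below the rim.
- **Wrist load:** The load fell from about 4.3 N to 3 N, which fits an empty cup. While the tab was pressed there was a side force of about 4 N. It was gone once I lifted the cup off.
- **Return:** The cup touched down at the same tool height as at the grasp (98.8 mm).
- **Final wrist view of the cup:** Its centre was within 0.5 mm of the start and its rim was at 133 mm. The buttons were 64.8 mm apart, as at the start. The cup was empty, with the bottom flat and shut, and the gripper was clear.

No check failed. The neighbouring items I could see in the wrist views looked undisturbed, but I did not measure them.

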